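# Seal the specimen chamber and set its purge valve

## Robot

A 6-joint arm with a two-finger parallel gripper is mounted at the origin on the work surface. World frame = base frame: x ahead of the robot, y to its left, z up, the work surface at z = 0. Lengths are in m, angles in rad, forces in N, time in s.
With the tool pointing down it reaches from about 0.4 to 0.825 m from the base axis. Payload 7 kg.
Tool frame: the origin (TCP) lies between the finger pads, 19 mm behind the fingertips; this is the grasp point; z points along the fingers, y is the line along which they close (so a half turn about z gives the same grasp; the last joint's range is limited). The gripper opens to 85 mm and grips with 20 to 120 N. Pads are 22 mm wide; open, the fingers measure 114 mm over their backs; the gripper's body (76 mm by 85 mm) begins 54 mm behind the grasp point. The pads swing forward as they close: fully open they stand 13 mm farther back than shut.
Start: joints at [-1.038, 0.359, 0.012, 0, -1.224, -0.288], TCP at [0.164, -0.655, 0.25] pointing down, gripper open.
Joint ranges: [-3.07, 3.07], [-1.43, 2.12], [-1.02, 1.25], [-3.03, 1.67], [-3.05, -0], [-3.03, 3.03]. Speed limits (rad/s): [2.39, 2.39, 3.01, 3.14, 3.14, 3.14].

## Interface

Orientations are given as [roll, pitch, yaw] about the fixed x, y, z axes, in that order (R = Rz(yaw) Ry(pitch) Rx(roll)).
In Python, from station import r gives the robot as it stands. The module is installed in compiled form; this text tells all that it offers.
- The arm moves only by the tool carry_out, never from a script. Its argument "commands" is text: rows parted by semicolons, each of 4 numbers parted by spaces: the shift along the world's x, y, z in mm, then the turn about the world's z in rad. A call has 1 to 20 rows; each row shifts and turns the commanded pose from where the row before left it; what a row does not reach is not made up. A row lasts 1/10 s, in which the tool goes at most 50 mm and 8.59 degrees, less where a joint would pass 70% of its speed; a pose out of reach is approached as far as the arm can. A call with a gripper value outside its range is refused whole. "claw" is the opening, from 0 (shut) to 1 (fully open), set as the call begins (left out, the last holds). The fingers move at their own pace and stop on an object; "force" is the grip in N (left out, the last holds). Time passes only in rows, so rows that do not move let the fingers close. It gives the time, the measured TCP pose, the force, the opening and the grip force at its end, in the units of the state.
- r.get_state(): the state, without advancing time (a new reading comes with each control period).
- r.camera(name): name is "scene" or "side" or "wrist"; returns a dict with "frame" (480x640x3 uint8, blue, green, red), "z_map" (480x640 float32, m along the optical axis (not along the pixel's ray), 0 where there is no reading), "mtx" (3x3 intrinsics, pixels), "T" (4x4, takes a point from camera to world coordinates); the wrist camera has in their place "T_tool_cam" (4x4, takes a point from camera to tool coordinates, whose origin is the TCP and whose axes are the flange's). Camera axes: x right, y down, z forward; pixel columns grow to the right and rows downward; lengths in m; the calibration is good to about 2 mm. A picture is of the moment at which its call begins: read the wrist's pose just before it.
- r.hand_in(): hands the job in; it is judged then, once.
The state is a dict: "time": time; "joint_pos": joint angles; "dq": joint speeds; "joint_efforts": joint torques, N m; "tcp_pos": TCP position; "eef_rot": TCP orientation; "wrist_force": force on the tool from outside, world axes, zero at the start; "wrist_torque": the same for the moment, N m; "gripper_width": finger opening in m; "grip_force": force on a finger pad.
Only numpy, scipy, OpenCV 4.12 (cv2) and the standard library are available. Lean on these libraries where they do the work, as an engineer would, in place of code of your own. Each camera call takes 0.05 s, during which the arm holds its last target. There are 200 camera calls.

## Task

Get the specimen chamber ready for the microscope: press its hinged window cover down until the catch clicks and holds it shut, then take the red purge valve by the handle on its handwheel, turn it clockwise until it is fully closed against its stop, and back it off exactly two full turns. Finish still gripping the wheel's handle between the fingers and holding it there; do not let go at the end. Leave the vial, the lens and the sample tray where they are.

Things in the scene. Friction and masses are not known exactly. Their poses are not given: they have to be found in the camera images.
- chamber: Specimen chamber, fixed to the bench: open aluminium box 120 x 120 mm, 50 mm high, with a small rock specimen inside and a blue-framed window cover hinged on its +x edge. Origin: centre of its underside; x points from the catch (front) side to the hinge side, z up. Stands to the left or right of the valve, at any yaw within 0.4 rad.
- cover (a joint): Hinge angle of the cover in rad: 0 = shut flush, positive = open (front edge up). Starts half open (0.35 to 0.65) and stays there. From 0.11 to 0.04 a spring plunger on the chamber's front resists (about 8 N down on the yellow pad); past that the resistance drops and the cover snaps down and is held at about 0. Short of that it springs back to about 0.3 or hangs on the catch at about 0.04.
- cover_pad (a point): Centre of the top of the round yellow pad (28 mm across) on the cover, where to press: 88 mm from the hinge axis on the cover's centre line, 10 mm above the hinge line when shut (61 mm above the bench). The cover is 120 x 120 mm, 6 mm thick plus the 3 mm pad. Its z axis is the cover's normal.
- cover_hinge (a point): Point on the hinge axis at the middle of the cover's rear edge, 51 mm above the bench; the axis is the chamber's y axis.
- valve: Brass purge valve on a dark steel foot, fixed to the bench, red handwheel on top turning about a vertical stem. Origin: centre of its underside; z up. A yellow index tab sticks out along its +x from under the wheel: the handle stands directly over that tab when the valve is fully closed (and after each whole turn).
- wheel_axis (a point): On the vertical stem axis at the top of the wheel's rim, 102 mm above the bench. The wheel is 112 mm across outside; rim centre line radius 50 mm; hub top 107 mm above the bench.
- wheel (a joint): Angle of the handwheel in rad: 0 = fully closed against a rigid stop, grows as it is opened by turning anticlockwise seen from above; 6.283 per turn, travel 4 turns. Starts 0.6 to 1.3 turns open. Dry friction: it takes about 3 N at the handle to turn it and it stays where it is left.
- spinner: Black upright cylindrical handle on the wheel's rim, 16 mm diameter, 50 mm tall, from 103 to 153 mm above the bench, 50 mm from the stem axis; it spins freely on its own axis, so a gripper holding it can travel round the circle without turning. Origin: centre of its foot.
- spinner_grip (a point): Point on the handle's axis 30 mm above its foot (133 mm above the bench), where to grip it from above.
- vial: Bystander: small loose amber glass vial with white cap, 28 mm diameter, 50 mm tall; origin at its underside.
- lens: Bystander: loose steel objective lens standing on end, 34 mm diameter, 45 mm tall; origin at its underside.
- tray: Bystander: loose pale wooden sample tray, 70 x 110 mm, 18 mm high, three compartments; origin at its underside.
There are look-alikes about, which are no part of the job. There is more than one size of the chamber; the job needs the larger.

How it is judged:
On the way, in this order (a step that is already met when the one before it is completed fails the run):
1. the cover is snapped shut in its catch, while the valve is not yet closed (value of joint cover below 0.03 rad and value of joint wheel above 0.5 rad), for 0.2 s.
2. the valve is closed against its stop, with the cover shut (value of joint cover below 0.03 rad and value of joint wheel below 0.06 rad), for 0.1 s.
At the end, for the whole second after the job is handed in: The cover is still held shut by its catch (within 0.03 rad), the wheel stands still two turns open from the stop (12.57 rad, within 0.2 rad or 11 degrees), and the fingers hold the handle with more than 3 N, the TCP within 35 mm of the grip point (25 mm sideways) (value of joint cover below 0.03 rad and value of joint wheel between 12.366 and 12.766 rad and velocity of joint wheel between -0.05 and 0.05 rad/s and contact force between the fingers and spinner above 3 N and distance between the grasp point and spinner_grip below 0.035 m and horizontal distance between the grasp point and spinner_grip below 0.025 m); the arm keeps its last pose, push and grip.
It fails at once if the vial is pushed more than 30 mm or tipped (distance of vial from where it was at the start of the episode above 0.03 m or angle between vial's own z axis and vertical above 0.5 rad).
It fails at once if the lens is pushed more than 30 mm or tipped (distance of lens from where it was at the start of the episode above 0.03 m or angle between lens's own z axis and vertical above 0.5 rad).
It fails at once if the tray is pushed more than 30 mm or tipped (distance of tray from where it was at the start of the episode above 0.03 m or angle between tray's own z axis and vertical above 0.5 rad).
It also fails if it takes over 72 s, if anything falls off the work surface, if the arm or the gripper's body presses on something with over 40 N, if the wrist force passes 120 N, or if a joint passes its speed limit or range.

## Working session

There is one attempt and no reset: what is moved stays moved. The work goes in short steps, Python scripts to look and compute and a tool call to move; the robot and the scene stay as the last step left them, time stands still between calls to the robot, and variables do not carry over. Pictures are saved under pics/ and viewed, at most 10 in all, crops included, and the job is handed in when it is done.

Besides the shell and the picture viewer there is one more tool, called as a command line: name --argument value ..., lists and objects as JSON in quotes. carry_out: Moves the arm, as the interface text tells. Its arguments: {"type":"object","properties":{"commands":{"type":"string"},"claw":{"type":"number"},"force":{"type":"number"}},"required":["commands"]}

```bash
mkdir -p pics
python3 - <<'E'
from station import r
import cv2,numpy as np
print(r.get_state())
for n in("scene","side"):
    c=r.camera(n); cv2.imwrite(f"pics/{n}0.png",c["frame"]); np.savez(f"{n}0.npz",**c)
    print(n,c["mtx"],c["T"])
E
```

```text
{'time': 0.0, 'joint_pos': array([-1.03790401e+00,  3.59366172e-01,  1.10705823e-02, -3.23636336e-04,
       -1.22412281e+00, -2.88103516e-01]), 'dq': array([ 0.00058995, -0.0015149 ,  0.00078926, -0.00186501, -0.00079194,
        0.00149672]), 'joint_efforts': array([-5.77652063e-04, -5.83322811e+01,  2.93415892e+01,  6.93674371e+00,
       -6.10880044e-03,  2.15583310e-05]), 'tcp_pos': array([ 0.16344812, -0.65444719,  0.24908694]), 'eef_rot': array([ 3.13995098e+00, -1.69226260e-04, -2.89691392e+00]), 'wrist_force': array([-0.39725315, -0.18910432,  0.07938262]), 'wrist_torque': array([-0.02784719, -0.01359926, -0.02031307]), 'grip_force': 0.0, 'gripper_width': 0.0857537794742322}
scene [[531.87369688   0.         311.56067743]
 [  0.         531.87369688 237.57635324]
 [  0.           0.           1.        ]] [[ 0.38408165  0.81184543 -0.43975934  1.02320253]
 [ 0.92328453 -0.33503389  0.18787755 -0.12725809]
 [ 0.00519325 -0.47818332 -0.8782447   0.92855637]
 [ 0.          0.          0.          1.        ]]
side [[444.64674067   0.         320.80180453]
 [  0.         444.64674067 243.3836666 ]
 [  0.           0.           1.        ]] [[ 0.72456651 -0.51983066  0.45252564  0.29193152]
 [-0.68893795 -0.56456254  0.45456973 -0.25866775]
 [ 0.01917975 -0.64112809 -0.76719418  0.64451726]
 [ 0.          0.          0.          1.        ]]
```

View pics/scene0.png

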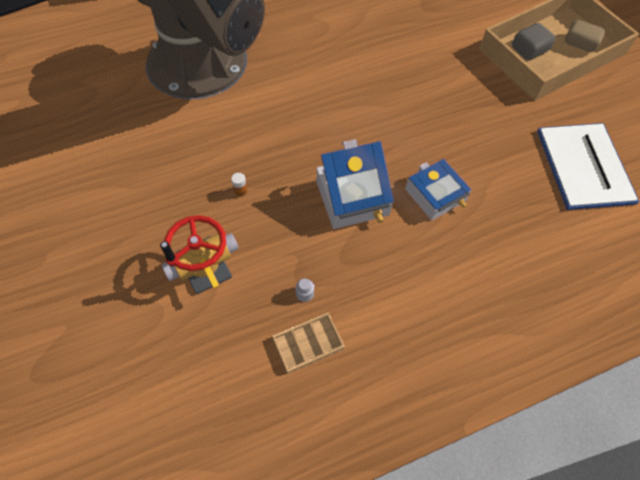

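View pics/side0.png

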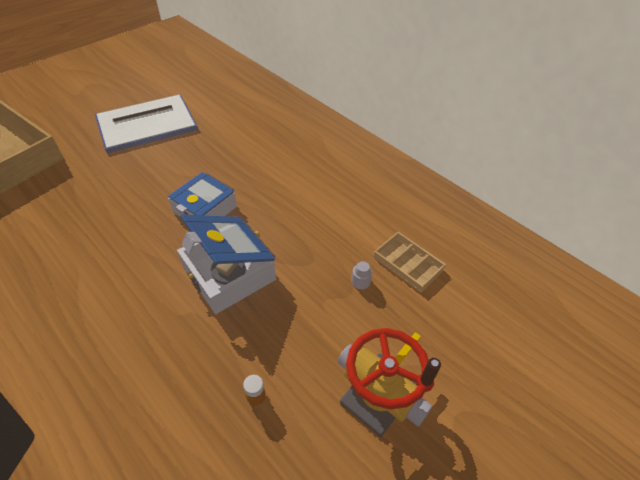

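The scene view shows the large chamber with its pad at (355,163), and the small look-alike to its right at (437,188). The wheel hub is at (194,242), the handle at (168,252) and the tab at (211,275). In the side view the pad is at (216,236), the hub at (389,364), the handle top at (434,363) and the tab at (410,345).

```bash
cat > h.py <<'E'
import numpy as np,cv2
def pts(c):
    v,u=np.mgrid[:480,:640]; z=c["z_map"]; K=c["mtx"]
    P=np.stack([(u-K[0,2])/K[0,0]*z,(v-K[1,2])/K[1,1]*z,z],-1)
    return P@c["T"][:3,:3].T+c["T"][:3,3]
def ray(c,uv,h):
    d=c["T"][:3,:3]@np.linalg.inv(c["mtx"])@[*uv,1]; o=c["T"][:3,3]
    return o+d*(h-o[2])/d[2]
def tri(c1,a,c2,b):
    A=[];B=[]
    for c,uv in((c1,a),(c2,b)):
        d=c["T"][:3,:3]@np.linalg.inv(c["mtx"])@[*uv,1]; d/=np.linalg.norm(d)
        M=np.eye(3)-np.outer(d,d); A.append(M);B.append(M@c["T"][:3,3])
    return np.linalg.lstsq(np.vstack(A),np.hstack(B),rcond=None)[0]
def mask(c,lo,hi): return cv2.inRange(cv2.cvtColor(c["frame"],cv2.COLOR_BGR2HSV),lo,hi)
def blobs(m,amin=25):
    n,l,s,ce=cv2.connectedComponentsWithStats(m)
    return [(ce[i],s[i,4],l==i) for i in range(1,n) if s[i,4]>=amin]
def circ(p):
    s=np.linalg.lstsq(np.c_[2*p,np.ones(len(p))],(p**2).sum(1),rcond=None)[0]
    return s[:2],np.sqrt(s[2]+s[:2]@s[:2])
E
python3 - <<'E'
from h import *
np.set_printoptions(precision=4,suppress=True)
for n in("scene","side"):
    c=dict(np.load(n+"0.npz")); P=pts(c); print(n)
    for ce,a,m in blobs(mask(c,(22,170,130),(34,255,255)),15): print(" yellow",ce,a,np.median(P[m],0))
    R=mask(c,(0,200,90),(4,255,255))|mask(c,(174,200,90),(179,255,255))
    ce,a,m=max(blobs(R),key=lambda b:b[1])
    # outer contour -> ray to rim mid height
    k=cv2.findContours(m.astype(np.uint8),cv2.RETR_EXTERNAL,cv2.CHAIN_APPROX_NONE)[0]; k=max(k,key=len)[:,0]
    q=np.array([ray(c,p,.096)[:2] for p in k]); ctr,rad=circ(q)
    for _ in range(5):
        e=abs(np.hypot(*(q-ctr).T)-rad); ctr,rad=circ(q[e<.003])
    print(" wheel",ctr,rad,"medz",np.median(P[m],0))
    K=mask(c,(0,0,0),(179,255,55))
    for ce,a,m in blobs(K,15):
        p=P[m]; p=p[(p[:,2]>.1)&(p[:,2]<.17)&(np.hypot(*(p[:,:2]-ctr).T)<.08)]
        if len(p)>8: print(" black",ce,a,np.median(p,0),p.max(0), np.median(p[p[:,2]>p[:,2].max()-.006],0))
    for ce,a,m in blobs(mask(c,(105,150,40),(125,255,255)),200):
        k=cv2.findContours(m.astype(np.uint8),cv2.RETR_EXTERNAL,cv2.CHAIN_APPROX_SIMPLE)[0][0]
        qd=cv2.approxPolyDP(k,.04*cv2.arcLength(k,True),True)[:,0]
        p=P[m]; p=p[(p[:,2]>0)&(p[:,2]<.2)]; mu=np.median(p,0)
        nrm=np.linalg.svd(p-p.mean(0),full_matrices=False)[2][2]
        print(" blue",ce,a,mu,"n",nrm*np.sign(nrm[2]),p[:,2].min(),p[:,2].max(),qd.tolist())
E
```

```text
scene
 yellow [354.4173 163.7953] 127 [0.4963 0.1848 0.1084]
 yellow [433.0833 174.9792] 48 [0.5413 0.3446 0.0455]
 yellow [211.2143 276.3929] 84 [ 0.5965 -0.1373  0.0687]
 wheel [ 0.5344 -0.1429] 0.045505406193010044 medz [ 0.5463 -0.1391  0.1007]
 black [168.1132 253.1698] 106 [ 0.5602 -0.1905  0.1308] [ 0.5622 -0.1848  0.1549] [ 0.5602 -0.1883  0.1514]
 blue [376.2228 151.995 ] 202 [0.4877 0.2346 0.1146] n [ 0.5426 -0.0555  0.8381] 0.09492703260489355 0.12400468126166964 [[365, 146], [384, 168], [379, 143]]
 blue [345.481  183.9675] 1262 [0.5147 0.1507 0.0879] n [ 0.5592 -0.0654  0.8265] 0.05449940725417801 0.1256866327172228 [[323, 155], [336, 214], [391, 200], [342, 205], [349, 156]]
 blue [429.8928 189.1663] 457 [0.5631 0.3181 0.0434] n [0.0003 0.009  1.    ] 0.039175520838063194 0.048471569047176755 [[410, 178], [435, 207], [459, 194], [437, 202], [424, 188], [428, 169]]
side
 yellow [192.2759 198.3621] 58 [0.5418 0.3432 0.0458]
 yellow [214.9292 235.4779] 113 [0.4951 0.1842 0.1094]
 yellow [415.9048 335.9762] 42 [ 0.6132 -0.1369  0.0689]
 yellow [403.145  352.2137] 131 [ 0.5792 -0.1405  0.0685]
 wheel [ 0.5324 -0.1437] 0.05058157041136363 medz [ 0.5272 -0.147   0.1012]
 black [427.7432 378.473 ] 74 [ 0.5468 -0.1952  0.1216] [ 0.5514 -0.1878  0.1444] [ 0.5467 -0.1952  0.1412]
```

Run:
```python
import cv2,numpy as np
a=cv2.imread("pics/scene0.png")[120:320,140:400];b=cv2.imread("pics/side0.png")[180:440,160:450]
a=cv2.resize(a,(400,308),interpolation=2);b=cv2.resize(b,(400,359),interpolation=2)
o=np.zeros((359,800,3),np.uint8);o[:308,:400]=a;o[:,400:]=b;cv2.imwrite("pics/crop.png",o)
```

```text
(no output)
```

View pics/crop.png

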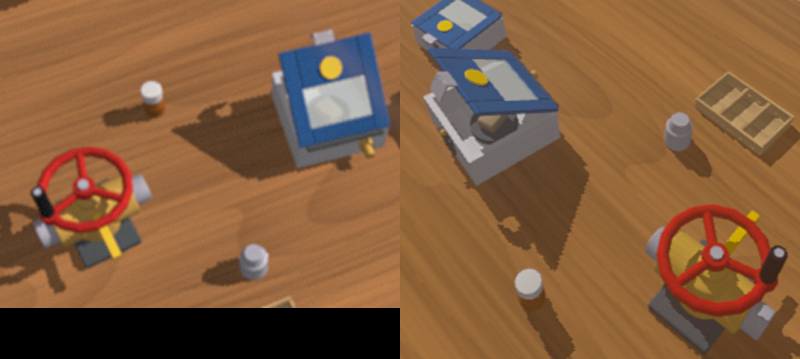

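The crop shows the cover half open with its pad up. The handle is at the lower left of the wheel rim, and the tab points to +x. The pad is at about (0.496,0.1845,0.109), with a cover angle of about 0.60 and chamber yaw of about -0.116. Next I'll move over the valve with the gripper shut for a close wrist view.

carry_out --commands "23 28 5 0;23 28 5 0;23 28 5 0;23 28 5 0;23 28 5 0;23 28 5 0;23 28 5 0;23 28 5 0;23 28 5 0;23 28 5 0;23 28 5 0;23 28 5 0;23 28 5 0;23 28 5 0;23 28 5 0;23 28 5 0;0 0 0 0;0 0 0 0" --claw 0

```text
time: 1.9
tcp_pos: [0.5318, -0.2061, 0.3294]
eef_rot: [3.141, -0.001, -2.895]
wrist_force: [-0.6, 0.5, -0.3]
gripper_width: -0.0001
grip_force: 0.0
```

Run:
```python
from station import r
from h import *
from scipy.spatial.transform import Rotation as Ro
np.set_printoptions(precision=4,suppress=True)
s=r.get_state(); c=r.camera("wrist")
T=np.eye(4);T[:3,:3]=Ro.from_euler("xyz",s["eef_rot"]).as_matrix();T[:3,3]=s["tcp_pos"]
c["T"]=T@c["T_tool_cam"]; np.savez("w1.npz",**c); cv2.imwrite("pics/w1.png",c["frame"])
print(s["time"],s["tcp_pos"],s["eef_rot"],c["T"][:3,3])
P=pts(c); hsv=cv2.cvtColor(c["frame"],cv2.COLOR_BGR2HSV)
ok=((hsv[...,0]<6)|(hsv[...,0]>172))&(hsv[...,1]>150)&(hsv[...,2]>60)&(P[...,2]>.085)&(P[...,2]<.106)
p=P[ok];ctr=np.array([.533,-.143]);rad=.05
for _ in range(8):
    d=np.hypot(*(p[:,:2]-ctr).T); q=p[abs(d-rad)<.010]; ctr,rad=circ(q[:,:2])
print("wheel",ctr,rad,len(q),np.percentile(q[:,2],[5,50,95]))
d=np.hypot(*(P[...,:2]-ctr).transpose(2,0,1))
h=P[(P[...,2]>.147)&(P[...,2]<.160)&(d<.07)&(d>.03)]
if len(h): print("handle top",h.mean(0),len(h),h.max(0)-h.min(0),np.hypot(*(h.mean(0)[:2]-ctr)))
for ce,a,m in blobs(mask(c,(22,170,130),(34,255,255)),25): print("yellow",ce,a,np.median(P[m],0))
```

```text
1.9 [ 0.5318 -0.2061  0.3294] [ 3.1411 -0.001  -2.8951] [ 0.4654 -0.2235  0.4539]
wheel [ 0.5347 -0.1454] 0.048930127809808766 3595 [0.0984 0.1016 0.1033]
handle top [ 0.5523 -0.1912  0.1531] 282 [0.0152 0.015  0.0087] 0.049040285155124735
```

View pics/w1.png

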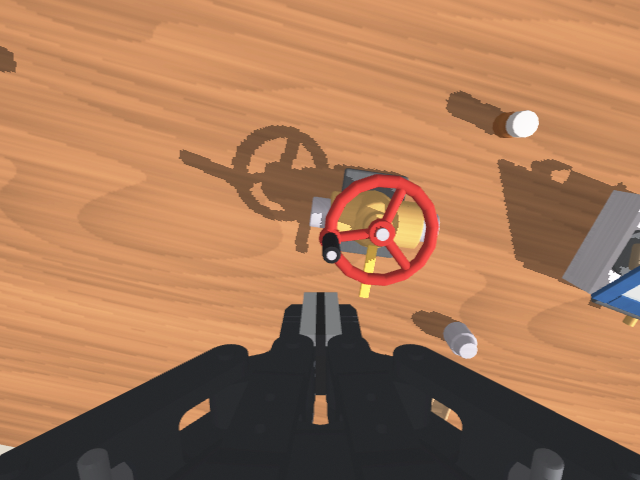

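The wrist view shows the wheel hub at (382,234), the handle top at (332,255) and the tab at (366,280). That puts the wheel centre at (0.535,-0.145) and the handle at (0.5525,-0.191), about 0.79 turn open. Both sizes check out (radius 0.049, top 0.153). Now the cover.

carry_out --commands "-4 39 -9 0;-4 39 -9 0;-4 39 -9 0;-4 39 -9 0;-4 39 -9 0;-4 39 -9 0;-4 39 -9 0;-4 39 -9 0;-4 39 -9 0;-4 39 -9 0;1 0 -20 0;1 0 -20 0;1 0 -20 0;1 0 -20 0;0 0 -15 0;0 0 -5 0;0 0 0 0;0 0 0 0"

```text
time: 3.75
tcp_pos: [0.496, 0.1829, 0.1407]
eef_rot: [3.141, 0.001, -2.897]
wrist_force: [0.3, -0.7, 1.0]
gripper_width: -0.0001
grip_force: 0.0
```

carry_out --commands "-1 0 -5 0;-1 0 -5 0;-3 1 -6 0;-3 1 -6 0;-3 1 -5 0;-2 0 -5 0;-2 0 -5 0;-2 0 -5 0;-1 0 -5 0;-1 0 -4 0;-1 0 -4 0;-1 0 -4 0;0 0 -3 0;0 0 -2 0;0 0 0 0"

```text
time: 5.25
tcp_pos: [0.475, 0.1865, 0.079]
eef_rot: [3.142, 0.002, -2.895]
wrist_force: [-12.9, -1.4, 37.4]
gripper_width: -0.0003
grip_force: 19.1
```

carry_out --commands "0 0 5 0;0 0 15 0;0 0 30 0;0 -10 40 0;0 -30 40 0;0 -40 30 0;0 -40 0 0;0 -40 0 0"

```text
time: 6.05
tcp_pos: [0.4744, 0.0249, 0.2368]
eef_rot: [3.141, 0.002, -2.896]
wrist_force: [0.2, -1.3, -0.7]
gripper_width: 0.0001
grip_force: 0.0
```

Run:
```python
from station import r
from h import *
np.set_printoptions(precision=4,suppress=True)
print(r.get_state()["tcp_pos"],r.get_state()["wrist_force"])
for n in("scene","side"):
    c=r.camera(n); P=pts(c); cv2.imwrite(f"pics/{n}1.png",c["frame"])
    for ce,a,m in blobs(mask(c,(22,170,130),(34,255,255)),15): print(n,"yellow",ce,a,np.median(P[m],0))
    for ce,a,m in blobs(mask(c,(105,150,40),(125,255,255)),200):
        p=P[m];p=p[(p[:,2]>.03)&(p[:,2]<.15)]
        if len(p)>20: print(" blue",ce,a,p.mean(0),np.linalg.svd(p-p.mean(0),full_matrices=False)[2][2])
```

```text
[0.4744 0.0249 0.2368] [ 0.2171 -1.2564 -0.7383]
scene yellow [349.51 170.1 ] 100 [0.4754 0.1871 0.0614]
scene yellow [433. 175.] 49 [0.5416 0.3442 0.0463]
scene yellow [211.1778 276.5111] 90 [ 0.596  -0.1375  0.069 ]
 blue [345.6893 187.3359] 1149 [0.5085 0.1642 0.0581] [-0.0038 -0.0024 -1.    ]
 blue [429.7269 188.978 ] 454 [0.5677 0.3226 0.0435] [-0.0074  0.0014  1.    ]
side yellow [192.4107 198.4286] 56 [0.542  0.3422 0.0456]
side yellow [208.9873 259.8924] 158 [0.4757 0.186  0.0614]
side yellow [415.9048 335.9762] 42 [ 0.6126 -0.137   0.0689]
side yellow [403.1053 352.3158] 133 [ 0.5789 -0.141   0.0689]
```

The cover is shut flush: the pad is at z 0.0614 and the normal is vertical. Next, the handle.

carry_out --commands "13 -36 0 0;13 -36 0 0;13 -36 0 0;13 -36 0 0;13 -36 0 0;13 -36 0 0;0 0 -20 0;0 0 -20 0;0 0 -20 0;0 0 -20 0;0 0 -20 0;0 0 0 0;0 0 0 0" --claw 0.6 --force 60

```text
time: 7.45
tcp_pos: [0.5525, -0.1897, 0.1358]
eef_rot: [3.141, -0.001, -2.896]
wrist_force: [-0.5, -0.3, 0.6]
gripper_width: 0.051
grip_force: 0.0
```

carry_out --commands "0 0 0 0;0 0 0 0;0 0 0 0;0 0 0 0;0 0 0 0;0 0 0 0;0 0 0 0;0 0 0 0" --claw 0

```text
time: 8.25
tcp_pos: [0.5536, -0.1907, 0.1374]
eef_rot: [-3.14, 0.002, -2.897]
wrist_force: [1.3, -5.3, 2.2]
gripper_width: 0.0143
grip_force: 58.8
```

Gripped at 58.8 N with 14.3 mm opening. I'll compute arc steps for the clockwise turn.

```bash
cat > arc.py <<'E'
import numpy as np,sys
from station import r
# args: cx cy radius(mm) end_angle_deg(unwrapped) step_deg [start_deg]
cx,cy,R,end,st=map(float,sys.argv[1:6])
p=r.get_state()["tcp_pos"][:2]*1e3; a0=np.degrees(np.arctan2(p[1]-cy,p[0]-cx))
a0+=360*round((float(sys.argv[6])-a0)/360) if len(sys.argv)>6 else 0
n=int(np.ceil(abs(end-a0)/st)); a=np.radians(np.linspace(a0,end,n+1)[1:])
w=np.round(np.c_[cx+R*np.cos(a),cy+R*np.sin(a)]-p).astype(int)
d=np.diff(np.vstack([[0,0],w]),axis=0)
print("now",p,"ang",a0,"r",np.hypot(*(p-[cx,cy])),"n",n)
for i in range(0,n,20): print(";".join(f"{x} {y} 0 0" for x,y in d[i:i+20]),"-> deg",round(float(np.degrees(a[min(i+19,n-1)])),1))
E
python3 arc.py 534.8 -145.5 49.5 -348 10
```

```text
now [ 553.62052801 -190.74634653] ang -67.4147968346509 r 49.00453191869459 n 29
-8 -3 0 0;-8 -1 0 0;-8 0 0 0;-9 2 0 0;-7 3 0 0;-8 4 0 0;-6 5 0 0;-5 7 0 0;-4 7 0 0;-3 8 0 0;-2 8 0 0;0 8 0 0;1 9 0 0;3 7 0 0;3 8 0 0;6 7 0 0;6 5 0 0;7 5 0 0;7 3 0 0;8 2 0 0 -> deg -260.9
9 1 0 0;8 -1 0 0;8 -2 0 0;8 -4 0 0;7 -4 0 0;6 -6 0 0;4 -7 0 0;4 -7 0 0;3 -8 0 0 -> deg -348.0
```

carry_out --commands "-8 -3 0 0;-8 -1 0 0;-8 0 0 0;-9 2 0 0;-7 3 0 0;-8 4 0 0;-6 5 0 0;-5 7 0 0;-4 7 0 0;-3 8 0 0"

```text
time: 9.25
tcp_pos: [0.4873, -0.1579, 0.1373]
eef_rot: [-3.14, 0.003, -2.896]
wrist_force: [5.2, -2.6, 5.1]
gripper_width: 0.0145
grip_force: 59.4
```

carry_out --commands "-2 8 0 0;0 8 0 0;1 9 0 0;3 7 0 0;3 8 0 0;6 7 0 0;6 5 0 0;7 5 0 0;7 3 0 0;8 2 0 0"

```text
time: 10.25
tcp_pos: [0.5244, -0.0956, 0.1372]
eef_rot: [3.141, -0.001, -2.897]
wrist_force: [-4.6, 2.2, 14.6]
gripper_width: 0.0149
grip_force: 60.7
```

carry_out --commands "9 1 1 0;8 -1 0 0;8 -2 0 0;8 -4 0 0;7 -4 0 0;6 -6 0 0;4 -7 0 0;4 -7 0 0;0 0 0 0"

```text
time: 11.15
tcp_pos: [0.5815, -0.1251, 0.1375]
eef_rot: [3.141, 0.004, -2.897]
wrist_force: [9.8, 1.5, -2.0]
gripper_width: 0.0146
grip_force: 59.0
```

```bash
python3 arc.py 534.8 -145.5 49.5 -362 6 -340
```

```text
now [ 581.45962754 -125.13751377] ang -336.4233117462701 r 50.90924952600846 n 5
0 -5 0 0;2 -4 0 0;0 -4 0 0;1 -5 0 0;0 -4 0 0 -> deg -362.0
```

carry_out --commands "0 -5 0 0;2 -4 0 0;0 -4 0 0;1 -3 0 0;0 -3 0 0;0 0 0 0"

```text
time: 11.75
tcp_pos: [0.585, -0.1399, 0.1375]
eef_rot: [3.137, 0.008, -2.897]
wrist_force: [7.5, 24.0, 2.1]
gripper_width: 0.0145
grip_force: 60.0
```

carry_out --commands "0 -2 0 0;0 -2 0 0;0 0 0 0;0 0 0 0;0 0 0 0"

```text
time: 12.25
tcp_pos: [0.5851, -0.1405, 0.1374]
eef_rot: [3.134, 0.009, -2.896]
wrist_force: [4.3, 41.5, 6.6]
gripper_width: 0.0144
grip_force: 61.0
```

The valve is against its stop: 41 N with the TCP held at 5.7°, and the tab is at about 6.5°. Backing off two turns.

carry_out --commands "1 5 0 0;1 4 0 0;0 0 0 0"

```text
time: 12.55
tcp_pos: [0.5851, -0.1387, 0.1374]
eef_rot: [3.141, 0.002, -2.896]
wrist_force: [4.0, 3.6, 2.3]
gripper_width: 0.0145
grip_force: 60.6
```

```bash
python3 -c "
from station import r;print(r.get_state()['wrist_force'])"; python3 arc.py 534.8 -145.5 49.8 726 10 6
```

```text
[4.04089962 3.61640058 2.31901694]
now [ 585.12696845 -138.65989996] ang 7.739828323854288 r 50.78967141191156 n 72
-3 8 0 0;-3 8 0 0;-5 8 0 0;-6 6 0 0;-7 5 0 0;-7 4 0 0;-9 3 0 0;-8 1 0 0;-9 0 0 0;-8 -2 0 0;-8 -4 0 0;-8 -4 0 0;-6 -6 0 0;-5 -7 0 0;-4 -8 0 0;-3 -8 0 0;-1 -9 0 0;0 -8 0 0;2 -9 0 0;3 -8 0 0 -> deg 207.3
5 -7 0 0;6 -6 0 0;7 -6 0 0;7 -4 0 0;9 -2 0 0;8 -2 0 0;9 1 0 0;8 2 0 0;8 3 0 0;8 4 0 0;6 6 0 0;5 7 0 0;4 8 0 0;3 8 0 0;1 8 0 0;0 9 0 0;-2 9 0 0;-3 8 0 0;-4 7 0 0;-6 6 0 0 -> deg 406.8
-7 6 0 0;-8 4 0 0;-8 3 0 0;-8 1 0 0;-9 0 0 0;-9 -2 0 0;-8 -3 0 0;-7 -5 0 0;-6 -6 0 0;-6 -6 0 0;-4 -8 0 0;-3 -8 0 0;-1 -9 0 0;0 -8 0 0;2 -9 0 0;3 -8 0 0;5 -7 0 0;5 -7 0 0;7 -5 0 0;8 -4 0 0 -> deg 606.3
8 -3 0 0;8 -2 0 0;9 1 0 0;9 1 0 0;8 3 0 0;7 5 0 0;7 6 0 0;5 6 0 0;4 8 0 0;3 8 0 0;1 9 0 0;0 8 0 0 -> deg 726.0
```

carry_out --commands "-3 8 0 0;-3 8 0 0;-5 8 0 0;-6 6 0 0;-7 5 0 0;-7 4 0 0;-9 3 0 0;-8 1 0 0;-9 0 0 0;-8 -2 0 0;-8 -4 0 0;-8 -4 0 0;-6 -6 0 0;-5 -7 0 0;-4 -8 0 0;-3 -8 0 0;-1 -9 0 0;0 -8 0 0;2 -9 0 0;3 -8 0 0"

```text
time: 14.55
tcp_pos: [0.4919, -0.1698, 0.1374]
eef_rot: [3.142, 0.005, -2.897]
wrist_force: [10.6, 10.5, -0.8]
gripper_width: 0.0147
grip_force: 60.2
```

carry_out --commands "5 -7 0 0;6 -6 0 0;7 -6 0 0;7 -4 0 0;9 -2 0 0;8 -2 0 0;9 1 0 0;8 2 0 0;8 3 0 0;8 4 0 0;6 6 0 0;5 7 0 0;4 8 0 0;3 8 0 0;1 8 0 0;0 9 0 0;-2 9 0 0;-3 8 0 0;-4 7 0 0;-6 6 0 0"

```text
time: 16.55
tcp_pos: [0.5717, -0.1104, 0.1375]
eef_rot: [-3.141, 0.006, -2.897]
wrist_force: [12.5, 6.7, -2.6]
gripper_width: 0.0145
grip_force: 60.1
```

carry_out --commands "-7 6 0 0;-8 4 0 0;-8 3 0 0;-8 1 0 0;-9 0 0 0;-9 -2 0 0;-8 -3 0 0;-7 -5 0 0;-6 -6 0 0;-6 -6 0 0;-4 -8 0 0;-3 -8 0 0;-1 -9 0 0;0 -8 0 0;2 -9 0 0;3 -8 0 0;5 -7 0 0;5 -7 0 0;7 -5 0 0;8 -4 0 0"

```text
time: 18.55
tcp_pos: [0.5159, -0.1909, 0.1373]
eef_rot: [3.14, 0.003, -2.897]
wrist_force: [3.5, 17.2, 9.8]
gripper_width: 0.0146
grip_force: 61.5
```

carry_out --commands "8 -3 0 0;8 -2 0 0;9 1 0 0;9 1 0 0;8 3 0 0;7 5 0 0;7 6 0 0;5 6 0 0;4 8 0 0;3 8 0 0;1 9 0 0;0 8 0 0;0 0 0 0;0 0 0 0;0 0 0 0;0 0 0 0"

```text
time: 20.15
tcp_pos: [0.5854, -0.1424, 0.1374]
eef_rot: [-3.141, 0.003, -2.897]
wrist_force: [7.4, 3.1, 2.8]
gripper_width: 0.0145
grip_force: 60.7
```

```bash
python3 arc.py 534.8 -145.5 49.8 726 10 726
python3 - <<'E'
from station import r
import cv2
a=r.camera("scene")["frame"][120:320,140:400];b=r.camera("side")["frame"][180:440,160:450]
import numpy as np
o=np.zeros((359,800,3),np.uint8);o[:308,:400]=cv2.resize(a,(400,308));o[:,400:]=cv2.resize(b,(400,359));cv2.imwrite("pics/end.png",o)
s=r.get_state();print(s["dq"],s["time"],s["grip_force"])
E
```

```text
now [ 585.35368969 -142.35394202] ang 723.5610394565097 r 50.65148785583871 n 1
-1 2 0 0 -> deg 726.0
[ 0.00066124 -0.00121819  0.00053745  0.00156835  0.00146384 -0.00239052] 20.25 60.68840808584355
```

View pics/end.png

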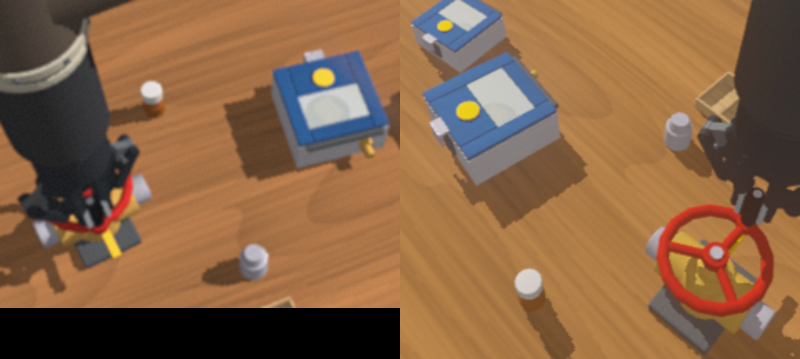

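The picture shows the cover shut, the handle gripped over the tab, and the vial and lens undisturbed. The TCP is about 2 mm short of where it stood at the stop, so I'll nudge it and hand in.

carry_out --commands "0 1 0 0;0 1 0 0;0 0 0 0;0 0 0 0;0 0 0 0;0 0 0 0"

```text
time: 20.85
tcp_pos: [0.5853, -0.1412, 0.1374]
eef_rot: [-3.14, 0.003, -2.897]
wrist_force: [7.3, -1.4, 2.1]
gripper_width: 0.0147
grip_force: 60.5
```

```bash
python3 -c "
from station import r;s=r.get_state();print(s['tcp_pos'],s['grip_force']);print(r.hand_in())"
```

```text
[ 0.58527446 -0.14115011  0.13742364] 60.49362302874215
the job is handed in; nothing more can be done
None
```

The job is handed in, with no verdict returned: the cover is shut in its catch, the valve was closed to its stop and backed off two turns (within about 1°, judged from the arm's position), and the handle is still gripped at about 60 N.

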